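# Load the sprung jar lift and close its hood

### The arm

A 6-joint arm with a two-finger parallel gripper is mounted at the origin on the work surface. World frame = base frame: x ahead of the robot, y to its left, z up, the work surface at z = 0. Lengths are in mm, angles in degrees, forces in N, time in s.
With the tool pointing down it reaches from about 400 to 925 mm from the base axis. Payload 3.4 kg.
Tool frame: the origin (TCP) lies midway between the tips of the shut fingers; the grasp point (between the pads) lies 19 mm behind it; x points along the fingers, y is the direction in which the jaws open and shut, and the axes are right-handed (so a half turn about x gives the same grasp; the last joint's range is limited). The gripper opens to 85 mm and grips with 20 to 120 N. Pads are 22 mm wide; open, the fingers measure 114 mm over their backs; the gripper's body (76 mm by 85 mm) begins 54 mm behind the grasp point. The pads swing forward as they close: fully open they stand 13 mm farther back than shut.
Start: joints at [66.893, 17.578, 86.31, -0, 76.112, -4.211], TCP at [186.239, 544.009, 191.405] pointing down, gripper open.
Joint ranges: [-179.03, 179.03], [-60, 130.46], [8.19, 133.38], [-81.62, 261.62], [5.75, 156.47], [-153.77, 153.77]. Speed limits (degrees/s): [147.25, 147.25, 180, 180, 180, 180].

### API

Orientations are given as [roll, pitch, yaw] about the fixed x, y, z axes, in that order (R = Rz(yaw) Ry(pitch) Rx(roll)).
In Python, from workcell import arm, eyes, finder gives the robot as it stands. The module is installed in compiled form; this text tells all that it offers.
- The arm moves only by the shell command python3 -m jog 'ROWS' [FORCE]. ROWS is JSON, a list of rows, each a list of 7 numbers: the shift along the tool's x, y, z in mm, then the turn, a rotation vector about the tool's x, y, z in degrees, then the closure, from -1 (fully open) to 1 (shut). A call has 1 to 20 rows; each row shifts and turns the pose as measured when the row begins, along the tool's axes as they then stand; what a row does not reach is not made up. A row lasts 1/10 s, in which the tool goes at most 50 mm and 8.59 degrees, less where a joint would pass 70% of its speed; a pose out of reach is approached as far as the arm can. A call with a gripper value outside its range is refused whole. The fingers move at their own pace and stop on an object; FORCE is the grip in N (left out, the last holds). Time passes only in rows, so rows that do not move let the fingers close. It gives the time, the measured TCP pose, the force and the opening at its end, in the units of the state.
- arm.state(): the state, without advancing time (a new reading comes with each control period).
- eyes.camera(name): name is "scene" or "top" or "wrist"; returns a dict with "image" (420x560x3 uint8, blue, green, red), "fx", "fy", "cx", "cy" (pixels), "R" (3x3) and "t" (3): a world point X has camera coordinates R X + t. Camera axes: x right, y down, z forward; pixel columns grow to the right and rows downward; lengths in mm; the calibration is good to about 2 mm. The wrist camera is an equidistant fisheye: a pixel r from the principal point sees the ray r / f radians off the axis. A picture is of the moment at which its call begins. There is no depth.
- arm.finish_job(): hands the job in, once; it reports no verdict.
Trained networks look in the newest picture that a camera, given by its name, has taken for a name from the list of things; names that differ only in an ending like _2 or _b are one class to them, and where a whole thing is asked for, a point or a joint stands for the part that bears it (a point fixed in the world has none). Each returns a list of dicts, best first, with "p" (0 to 1); they miss things now and then, are a little off and sometimes report something else, mostly with a low value. They report only what shows in the picture. A call takes as long as a camera call. They do not tell look-alikes from the thing itself.
- finder.look_for(label, camera): "bbox" ([left, top, right, bottom] in pixels, round what is visible of it).
- finder.outline_of(label, camera): "mask" (420x560 bool, what is visible of it) and "bbox" ([left, top, right, bottom] in pixels, round what is visible of it).
The state is a dict: "time_s": time; "joint_pos": joint angles; "qvel": joint speeds; "joint_efforts": joint torques, N m; "eef_pos": TCP position; "ee_rot": TCP orientation; "contact_force": force on the tool from outside, world axes, zero at the start; "torque": the same for the moment, N m; "grip_width": opening from 0.0 (shut) to 1.0 (fully open).
Only numpy, scipy, OpenCV 4.12 (cv2) and the standard library are available. Lean on these libraries where they do the work, as an engineer would, in place of code of your own. Each camera call takes 0.05 s, during which the arm holds its last target. There are 200 camera calls.

### The job

Set the two red-lidded jars upright and gently on the sprung platform of the blue jar lift, each centred on one of its two white spots: the tall jar on the spot that the high part of the hood will cover, the short jar on the spot for the low part. Once their weight has taken the platform right down, slide the hood fully shut over them with its orange handle, let go, and leave everything else where it is.

Things in the scene. Friction and masses are not known exactly. Their poses are not given: they have to be found in the camera images.
- lift: Blue fixed housing, 230 (x) by 280 (y) mm, walls up to the rim at z = 60 mm. Origin on the table under the centre of the open well (206 by 110 mm inside) that holds the platform; it reaches from y = -65 to +215 mm. Its x axis runs from the short jar's spot to the tall jar's, its y axis from the well to the deck where the open hood is parked. Yawed a little about vertical.
- platform (a joint): How far the steel platform (200 by 106 by 8 mm) has sunk: 0 = up, flush with the rim; 0.040 m = right down on its stop. A spring holds it up: about 2.2 N starts it down, then 75 N/m more; damped, it sinks in under a second. One jar takes it down 5 to 25 mm, both take it to the stop. It does not tilt.
- tall_spot (a point): Centre of the white disc (68 mm) on the platform's top face where the tall jar belongs, 50 mm from the well's centre towards lift +x; moves down with the platform. Axes as the lift's.
- short_spot (a point): Centre of the white disc (68 mm) on the platform's top face where the short jar belongs, 50 mm from the well's centre towards lift -x, 100 mm from the tall spot; moves down with the platform. Axes as the lift's.
- hood (a joint): How far the hood is open along lift +y: 0 = shut, centred over the well; 0.165 m = fully open. Friction 1.5 N; it stays put. A wood and clear plastic tunnel open at both y ends, 226 mm in x, 100 in y; ceiling 54 mm above the rim over the short spot, 89 over the tall spot, with a step down the middle: the jars fit only on their right spots with the platform right down.
- hood_grip (a point): Grip point of the orange handle on top of the hood's high part: an upright fin 70 mm along lift x, 16 mm thick along lift y, standing 45 mm above the hood; the point is 31 mm above the hood's top, 14 mm below the fin's top, 185 mm above the table. Axes as the lift's.
- tall_jar: Tall closed glass jar with a red metal lid, 60 mm diameter, 120 mm high, about 0.34 kg. Origin at the centre of its underside, z axis up.
- short_jar: Short closed glass jar with a red metal lid, 64 mm diameter, 85 mm high, about 0.30 kg. Origin at the centre of its underside, z axis up.
- steel_jar1: Bystander: glass jar with a grey steel lid, 64 mm diameter, 105 mm high; origin at the centre of its underside.
- steel_jar2: Bystander: glass jar with a grey steel lid, 72 mm diameter, 85 mm high; origin at the centre of its underside.
- funnel: Bystander: yellow plastic funnel standing mouth down, 120 mm wide, 120 mm high; origin at the centre of its mouth, on the table.
- whisk: Bystander: steel whisk lying on the table along its x axis, about 260 mm long; origin on the table under its middle.
- bowl: Bystander: terracotta bowl, 130 mm wide, 55 mm high; origin at the centre of its underside.
- flap_box: Bystander, fixed: small wooden box with a hinged flap lid, 140 by 180 mm and about 100 mm high; origin at the centre of its underside.
Not all that is in view belongs to the job. What is shaped like the tall_jar but black or green is not meant.

How it is judged:
By the outcome, as a careful person would: the job done as asked, in the order asked, and still so for the second after the job is handed in, with the robot touching nothing.
It also fails if it takes over 72 s, if anything falls off the work surface, if the arm or the gripper's body presses on something with over 40 N, if the wrist force passes 120 N, or if a joint passes its speed limit or range.

## Working session

There is one attempt and no reset: what is moved stays moved. The work goes in short steps, Python scripts to look and compute and a shell command to move; the robot and the scene stay as the last step left them, time stands still between calls to the robot, and variables do not carry over. Pictures are saved under pics/ and viewed, about 8 in all and at most 12, crops included, and the job is handed in when it is done.

```bash
mkdir -p pics
cat > h.py <<'E'
import numpy as np, cv2
from workcell import arm, eyes, finder
def ray(c,u,v):
    R=np.array(c["R"]);t=np.array(c["t"])
    o=-R.T@t; d=R.T@np.array([(u-c["cx"])/c["fx"],(v-c["cy"])/c["fy"],1]); return o,d
def at_z(c,u,v,z):
    o,d=ray(c,u,v); return o+d*(z-o[2])/d[2]
def proj(c,X):
    p=np.array(c["R"])@np.array(X,float)+np.array(c["t"]); return c["cx"]+c["fx"]*p[0]/p[2], c["cy"]+c["fy"]*p[1]/p[2]
E
python3 - <<'E'
from h import *
s=arm.state(); print({k:np.round(v,3).tolist() for k,v in s.items()})
ims=[]
for n in ("scene","top"):
    c=eyes.camera(n); cv2.imwrite(f"pics/{n}0.png",c["image"]); 
    print(n,c["fx"],c["fy"],c["cx"],c["cy"],np.round(-np.array(c["R"]).T@np.array(c["t"])),np.round(c["R"],3).tolist())
    for l in ("tall_jar","short_jar","hood_grip","hood","lift","platform","tall_spot","steel_jar1"):
        print(l,[(np.round(d["bbox"]).tolist(),round(d["p"],2)) for d in finder.look_for(l,n)][:5])
E
```

```text
{'time_s': 0.0, 'joint_pos': [66.893, 17.624, 86.385, -0.002, 76.112, -4.213], 'qvel': [-0.101, -0.029, 0.018, 0.055, 0.0, -0.09], 'joint_efforts': [0.0, -45.756, -25.192, 0.0, 0.013, -0.0], 'eef_pos': [185.93, 543.26, 190.454], 'ee_rot': [-93.184, 89.879, -112.077], 'contact_force': [0.187, -0.179, -0.116], 'torque': [-0.034, 0.018, -0.002], 'grip_width': 0.998}
scene 394.86058966139456 394.86058966139456 280.06308405435965 213.9897509062203 [1334.  115. 1184.] [[-0.168, 0.986, 0.017], [0.804, 0.147, -0.576], [-0.57, -0.083, -0.817]]
tall_jar [([219.0, 184.0, 238.0, 217.0], 0.92), ([212.0, 209.0, 236.0, 245.0], 0.78), ([189.0, 184.0, 208.0, 222.0], 0.72), ([196.0, 154.0, 217.0, 182.0], 0.66), ([187.0, 234.0, 212.0, 268.0], 0.17)]
short_jar [([226.0, 163.0, 241.0, 187.0], 0.92), ([335.0, 177.0, 371.0, 242.0], 0.26)]
hood_grip [([336.0, 178.0, 373.0, 240.0], 0.89), ([393.0, 217.0, 459.0, 277.0], 0.48)]
hood [([336.0, 177.0, 369.0, 242.0], 0.58)]
lift [([188.0, 185.0, 209.0, 221.0], 0.75), ([286.0, 174.0, 372.0, 250.0], 0.57)]
platform [([290.0, 185.0, 323.0, 233.0], 0.71)]
tall_spot [
[... 470 characters left out ...]
 265.0, 403.0, 289.0], 0.69), ([332.0, 222.0, 354.0, 242.0], 0.65), ([380.0, 164.0, 405.0, 190.0], 0.57)]
short_jar [([195.0, 202.0, 233.0, 278.0], 0.62), ([342.0, 263.0, 368.0, 284.0], 0.57)]
hood_grip [([195.0, 204.0, 234.0, 276.0], 0.58)]
hood [([198.0, 205.0, 234.0, 275.0], 0.8)]
lift [([198.0, 202.0, 291.0, 281.0], 0.6), ([249.0, 211.0, 285.0, 268.0], 0.54)]
platform [([248.0, 212.0, 284.0, 268.0], 0.74), ([195.0, 204.0, 236.0, 277.0], 0.3)]
tall_spot [([247.0, 209.0, 284.0, 273.0], 0.72), ([404.0, 237.0, 431.0, 263.0], 0.5)]
steel_jar1 [([402.0, 237.0, 433.0, 266.0], 0.96), ([348.0, 160.0, 367.0, 187.0], 0.72), ([194.0, 203.0, 236.0, 278.0], 0.27), ([130.0, 259.0, 171.0, 294.0], 0.23)]
```

Run:
```python
import cv2
a=cv2.imread("pics/scene0.png");b=cv2.imread("pics/top0.png")
print(a.shape)
```

```text
(420, 560, 3)
```

View pics/scene0.png

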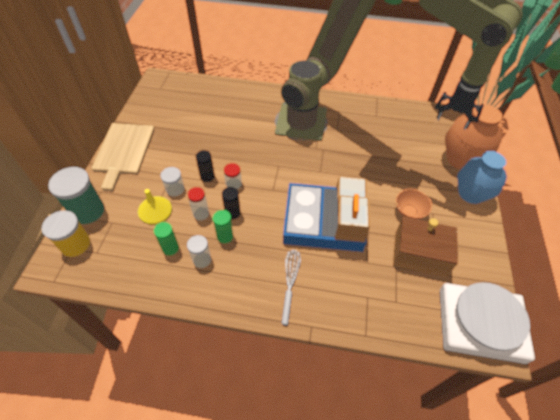

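View pics/top0.png

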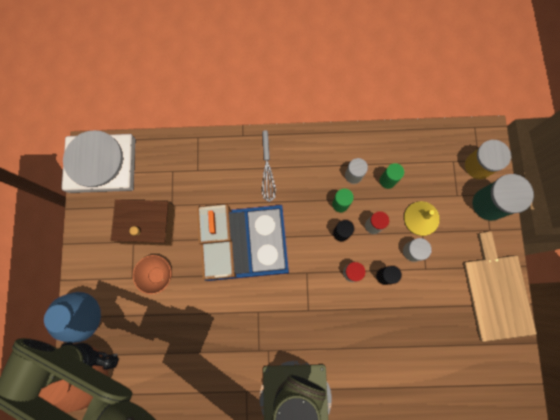

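Scene view: red lids at (196,195), the taller, and (232,170), the shorter. Look-alikes are black (205,160) and (231,200), green (166,238) and (222,225), and steel (172,180) and (199,250). 
In the top view, red is at (379,220) and (355,271), the white spots are at (265,225) and (267,255), and the orange fin is at (211,222). I choose the two red-lidded jars. Next I measure them and check them in a close crop.

```bash
cat > m.py <<'E'
from h import *
def blobs(c,kind,amin=15):
    hsv=cv2.cvtColor(c["image"],cv2.COLOR_BGR2HSV); H,S,V=[hsv[...,i].astype(int) for i in range(3)]
    m={"red":((H<5)|(H>172))&(S>170)&(V>90),"white":(S<40)&(V>165),"orange":(H>5)&(H<15)&(S>200)&(V>200),
       "black":(V<45),"green":(H>50)&(H<75)&(S>150),"blue":(H>100)&(H<125)&(S>150)}[kind].astype(np.uint8)
    n,l,st,ce=cv2.connectedComponentsWithStats(m)
    return [(ce[i].round(1).tolist(),st[i].tolist()) for i in range(1,n) if st[i][4]>=amin]
E
python3 - <<'E'
from m import *
C={n:eyes.camera(n) for n in("scene","top")}
for n in C:
    for k in("red","white","orange","blue"):
        print(n,k,[b for b in blobs(C[n],k,25)])
t=C["top"]["image"][140:300,190:450]; s=C["scene"]["image"][140:280,140:390]
t=cv2.resize(t,(780,480),interpolation=cv2.INTER_CUBIC)
cv2.imwrite("pics/top1.png",t); 
s=cv2.resize(s,None,fx=3,fy=3,interpolation=cv2.INTER_CUBIC); cv2.imwrite("pics/scene1.png",s)
E
```

```text
scene red [([231.6, 169.8], [225, 164, 15, 13, 148]), ([195.7, 194.0], [189, 188, 15, 13, 162])]
scene white [([67.8, 181.1], [49, 167, 39, 29, 871]), ([170.0, 174.5], [161, 168, 19, 14, 219]), ([351.9, 187.0], [341, 179, 24, 18, 354]), ([304.0, 210.2], [287, 186, 34, 49, 1475]), ([353.5, 211.9], [341, 198, 26, 27, 485]), ([58.8, 224.1], [42, 211, 35, 28, 732]), ([196.8, 244.0], [187, 236, 20, 17, 269]), ([287.8, 299.1], [282, 270, 15, 54, 253]), ([486.3, 318.8], [441, 283, 93, 78, 5278])]
scene orange []
scene blue [([312.5, 240.1], [285, 234, 60, 14, 303]), ([353.2, 245.5], [345, 242, 18, 8, 61])]
top red [([379.5, 220.0], [371, 212, 18, 17, 240]), ([355.1, 271.1], [346, 262, 19, 19, 280])]
top white [([100.6, 166.6], [63, 131, 69, 59, 1634]), ([69.8, 141.4], [65, 137, 12, 15, 85]), ([497.3, 147.9], [496, 142, 4, 13, 29]), ([114.6, 156.3], [112, 145, 7, 25, 107]), ([107.1, 155.1], [105, 149, 5, 13, 34]), ([490.4, 162.4], [485, 156, 12, 12, 75]), ([498.7, 161.9], [497, 156, 5, 12, 35]), ([358.1, 166.7], [350, 159, 17, 16, 208]), ([501.2, 194.9], [495, 182, 16, 24, 160]), ([521.2, 183.6], [514, 182, 14, 5, 43]), ([213.4, 225.0], [200, 208, 27, 33, 553]), ([265.9, 240.3], [249, 211, 35, 60, 1710]), ([420.4, 248.7], [411, 239, 20, 20, 323]), ([216.8, 258.9], [204, 243, 27, 33, 794])]
top orange []
top blue [([256.8, 210.0], [237, 206, 44, 17, 66]), ([261.2, 272.3], [237, 261, 51, 16, 127])]
```

View pics/scene1.png

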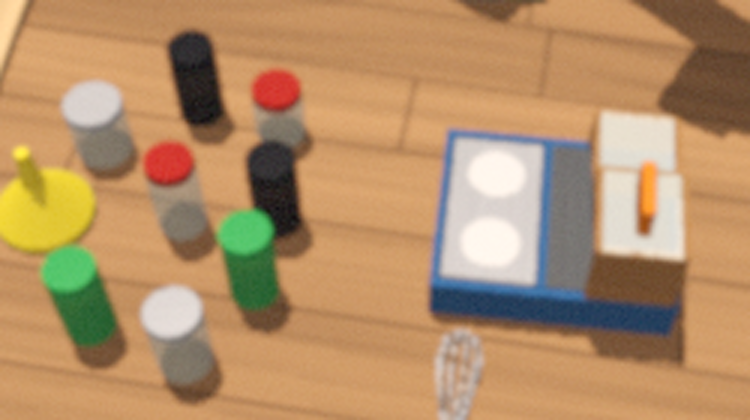

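View pics/top1.png

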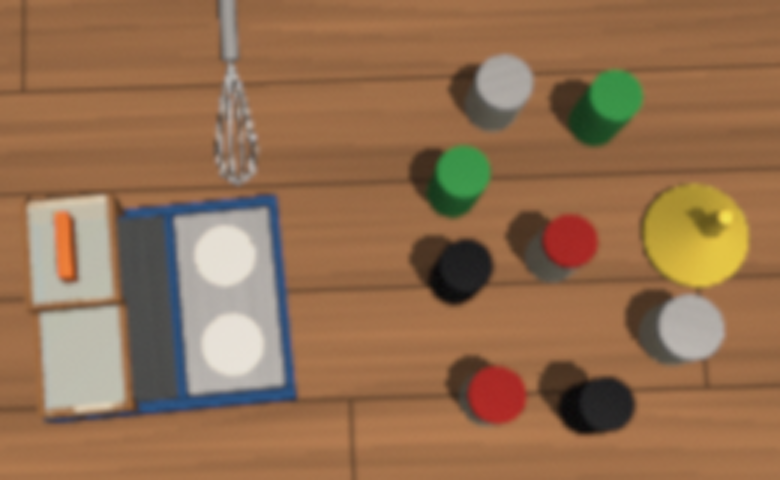

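The crops confirm it: two red jars, the tall one at crop (569,241) and the short one at (497,394), with a black jar between them at (461,270). White spots are at (225,255) (tall, handle side) and (233,345). Now the positions.

```bash
cat > loc.py <<'E'
from m import *
def mask_c(c,roi,f):
    x0,y0,x1,y1=roi; im=c["image"][y0:y1,x0:x1]; hsv=cv2.cvtColor(im,cv2.COLOR_BGR2HSV).astype(int)
    m=f(im.astype(int),hsv).astype(np.uint8); n,l,st,ce=cv2.connectedComponentsWithStats(m)
    return [((ce[i]+[x0,y0]).round(2).tolist(),int(st[i][4])) for i in range(1,n) if st[i][4]>20]
E
python3 - <<'E'
from loc import *
C={n:eyes.camera(n) for n in("scene","top")}
sp=lambda im,h:(im[...,0]>195)&(im[...,2]>225)
for n,roi in(("scene",(285,180,325,240)),("top",(245,205,290,275))):
    for b in mask_c(C[n],roi,sp): print(n,"spot",b,at_z(C[n],*b[0],60).round(1))
fin=lambda im,h:(h[...,0]<14)&(h[...,1]>175)&(im[...,2]>170)
for n,roi in(("scene",(340,185,366,225)),("top",(200,205,228,240))):
    for b in mask_c(C[n],roi,fin): print(n,"fin",b,at_z(C[n],*b[0],199).round(1))
for nm,z,px in(("tall",120,{"scene":(195.7,194),"top":(379.5,220)}),("short",85,{"scene":(231.6,169.8),"top":(355.1,271.1)})):
    for n in px: print(nm,n,at_z(C[n],*px[n],z).round(1))
for nm,u,v,z in(("blk1",461,270,120),("blk2",605,405,120),("grn1",463,174,120),("grn2",615,95,120),("st1",690,327,105),("st2",503,80,105)):
    print(nm,at_z(C["top"],190+u/3,140+v/3,z).round())
cc=[(276,196),(295,398)]  # rim right corners, crop
P=[at_z(C["top"],190+u/3,140+v/3,60) for u,v in cc];print(P)
E
```

```text
scene spot ([305.15, 197.49], 272) [462.   77.6  60. ]
scene spot ([303.1, 220.48], 319) [562.4  83.8  60. ]
top spot ([264.46, 224.71], 248) [563.5  82.7  60. ]
top spot ([267.14, 254.45], 273) [463.2  76.2  60. ]
top fin ([211.15, 221.85], 84) [554.8 238.6 199. ]
tall scene [ 561.3 -289.3  120. ]
tall top [ 556.5 -290.5  120. ]
short scene [ 402.9 -205.7   85. ]
short top [ 398.1 -207.3   85. ]
blk1 [ 528. -174.  120.]
blk2 [ 381. -315.  120.]
grn1 [ 633. -182.  120.]
grn2 [ 715. -353.  120.]
st1 [ 461. -415.  105.]
st2 [ 741. -235.  105.]
[array([628.0365504 ,  21.63848632,  60.        ]), array([401.11124071,   7.89534271,  60.        ])]
```

```bash
cat > go.py <<'E'
import sys
from h import *
from scipy.spatial.transform import Rotation as Ro
def cur():
    s=arm.state(); return np.array(s["eef_pos"]),Ro.from_euler("xyz",s["ee_rot"],degrees=True),s
def want(yaw,sg=1):
    a=np.radians(yaw); y=sg*np.array([-np.sin(a),np.cos(a),0]); x=np.array([0,0,-1.]); return Ro.from_matrix(np.stack([x,y,np.cross(x,y)],1))
def rep(tgt,yaw=3.5,sg=1):
    p,R,s=cur(); W=want(yaw,sg)
    print("p",p.round(1),"F",np.round(s["contact_force"],1),"w",round(s["grip_width"],3),"t",round(s["time_s"],2),"j",np.round(s["joint_pos"],0))
    print("rotvec tool",(R.inv()*W).as_rotvec(degrees=True).round(1),"d world",(np.array(tgt)-p).round(1),"d tool",R.inv().apply(np.array(tgt)-p).round(1),"d wanted-tool",W.inv().apply(np.array(tgt)-p).round(1))
if __name__=="__main__":
    a=[float(v) for v in sys.argv[1:]]; rep(a[:3],*a[3:])
E
python3 go.py 480 60 300; python3 go.py 480 60 300 3.5 -1
```

```text
p [186.2 544.  191.4] F [-0.  -0.2 -0.6] w 1.003 t 1.1 j [67. 18. 86.  0. 76. -4.]
rotvec tool [-22.4  -0.   -0. ] d world [ 293.8 -484.   108.6] d tool [-108.6 -362.8  434.7] d wanted-tool [-108.6 -501.1  263.7]
p [186.2 544.  191.4] F [-0.  -0.2 -0.6] w 1.003 t 1.1 j [67. 18. 86.  0. 76. -4.]
rotvec tool [157.6  -0.    0. ] d world [ 293.8 -484.   108.6] d tool [-108.6 -362.8  434.7] d wanted-tool [-108.6  501.1 -263.7]
```

```bash
python3 -m jog '[[-36,0,0,-7.5,0,0,-1],[-36,0,0,-7.5,0,0,-1],[-36,0,0,-7.4,0,0,-1],[0,-38,28,0,0,0,-1],[0,-38,28,0,0,0,-1],[0,-38,28,0,0,0,-1],[0,-40,20,0,0,0,-1],[0,-42,22,0,0,0,-1],[0,-42,22,0,0,0,-1],[0,-42,22,0,0,0,-1],[0,-42,22,0,0,0,-1],[0,-42,22,0,0,0,-1],[0,-42,20,0,0,0,-1],[0,-42,10,0,0,0,-1],[0,-42,0,0,0,0,-1]]' 40; python3 go.py 400 -206.5 150
```

```text
time_s: 2.6
eef_pos: [480.6, 64.6, 304.2]
ee_rot: [21.6, 89.5, 26.8]
contact_force: [0.6, 0.5, -0.3]
grip_width: 1.005
p [480.6  64.6 304.2] F [ 0.6  0.5 -0.3] w 1.005 t 2.6 j [  2.   6.  86.   0.  88. -93.]
rotvec tool [ 1.7  0.5 -0.2] d world [ -80.6 -271.1 -154.2] d tool [ 152.4 -263.1 -106.2] d wanted-tool [ 154.2 -265.6  -97. ]
```

```bash
python3 -m jog '[[0,-40,-14,1.7,0,0,-1],[0,-40,-14,0,0,0,-1],[0,-40,-14,0,0,0,-1],[14,-40,-14,0,0,0,-1],[20,-38,-14,0,0,0,-1],[20,-36,-14,0,0,0,-1],[20,-32,-13,0,0,0,-1],[20,0,0,0,0,0,-1]]'
python3 - <<'E'
from go import *
rep([400,-206.5,210]); c=eyes.camera("wrist"); cv2.imwrite("pics/w1.png",c["image"])
R=np.array(c["R"]);t=np.array(c["t"]);print(c["fx"],c["cx"],c["cy"],-R.T@t)
def pf(X):
    p=R@np.array(X,float)+t; th=np.arctan2(np.hypot(p[0],p[1]),p[2]); f=np.arctan2(p[1],p[0]); return c["cx"]+c["fx"]*th*np.cos(f),c["cy"]+c["fx"]*th*np.sin(f)
def inv(u,v,z):
    a,b=u-c["cx"],v-c["cy"];r=np.hypot(a,b);th=r/c["fx"];d=R.T@np.array([np.sin(th)*a/r,np.sin(th)*b/r,np.cos(th)]);o=-R.T@t;return o+d*(z-o[2])/d[2]
from m import blobs
for b in blobs(c,"red",60): print(b,inv(*b[0],85),inv(*b[0],120))
print(pf([400,-206.5,85]),pf([559,-290,120]))
E
```

```text
time_s: 3.4
eef_pos: [403.0, -225.3, 210.0]
ee_rot: [-15.8, 88.7, -12.7]
contact_force: [0.6, 0.9, 0.4]
grip_width: 0.998
p [ 403.  -225.3  210. ] F [0.6 0.9 0.4] w 0.998 t 3.4 j [ -35.    7.   98.    0.   74. -128.]
rotvec tool [-0.4  1.2  0.3] d world [-3.  18.8 -0. ] d tool [-0.1 18.9 -2. ] d wanted-tool [ 0.  18.9 -1.9]
325.19226210127806 282.2414382159612 207.94341367677907 [ 327.61025392 -228.72443943  390.65308792]
([304.9, 197.6], [272, 179, 60, 32, 689]) [ 413.88434573 -203.48477835   85.        ] [ 404.00519406 -206.37494427  120.        ]
([212.9, 330.4], [188, 310, 52, 40, 1475]) [ 585.99447664 -300.62525847   85.        ] [ 556.40718257 -292.39197451  120.        ]
(np.float64(302.83447489697295), np.float64(183.65545382921982)) (np.float64(215.20768579671164), np.float64(332.4223906719145))
```

View pics/w1.png

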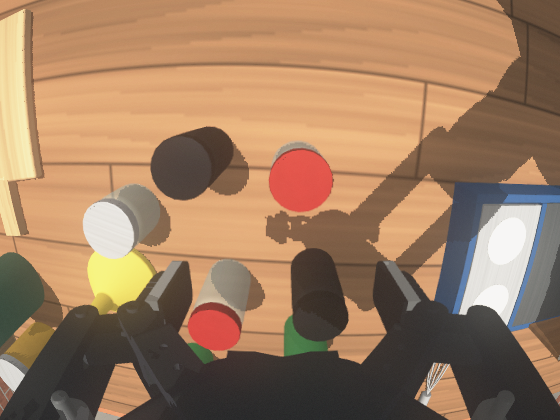

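The wrist view shows the short red lid centred at (301,180) and the tall at (214,330). Both sit about 2–3 mm nearer in x than the two-camera mean, matching the top camera, so I use short (398,-206) and tall (557,-291). Now fix the alignment, then descend.

```bash
python3 -m jog '[[0,19,-4,-0.4,1.2,0.3,-1],[0,0,0,0,0,0,-1]]'; python3 go.py 398 -206 40
```

```text
time_s: 3.65
eef_pos: [394.5, -203.0, 205.5]
ee_rot: [137.5, 89.4, 140.8]
contact_force: [-0.2, 0.1, 0.2]
grip_width: 1.003
p [ 394.5 -203.   205.5] F [-0.2  0.1  0.2] w 1.003 t 3.65 j [ -33.    7.   99.    0.   75. -126.]
rotvec tool [-0.2 -0.5 -0.4] d world [   3.5   -3.  -165.5] d tool [165.4  -4.4   4.7] d wanted-tool [165.5  -3.2   3.3]
```

```bash
python3 -m jog '[[40,-3,3,-0.2,-0.5,-0.4,-1],[40,0,0,0,0,0,-1],[30,0,0,0,0,0,-1],[0,0,0,0,0,0,-1]]'; python3 go.py 398 -206 40
```

```text
time_s: 4.05
eef_pos: [404.3, -208.4, 97.7]
ee_rot: [-34.8, 89.1, -30.9]
contact_force: [-0.7, 0.4, 0.2]
grip_width: 1.007
p [ 404.3 -208.4   97.7] F [-0.7  0.4  0.2] w 1.007 t 4.05 j [ -33.   13.  108.    0.   57. -126.]
rotvec tool [0.4 0.7 0.5] d world [ -6.3   2.4 -57.7] d tool [57.6  3.3 -6.9] d wanted-tool [57.7  2.8 -6.2]
```

```bash
python3 -m jog '[[0,3,-6,0.4,0.7,0.5,-1],[30,0,0,0,0,0,-1],[27,0,0,0,0,0,-1],[0,0,0,0,0,0,-1]]'; python3 go.py 398 -206 40
```

```text
time_s: 4.45
eef_pos: [404.5, -209.3, 46.6]
ee_rot: [-36.3, 89.3, -32.7]
contact_force: [0.1, 0.4, -0.3]
grip_width: 1.0
p [ 404.5 -209.3   46.6] F [ 0.1  0.4 -0.3] w 1.0 t 4.45 j [ -33.   18.  112.   -0.   50. -126.]
rotvec tool [0.  0.6 0.4] d world [-6.5  3.3 -6.6] d tool [ 6.5  3.7 -6.4] d wanted-tool [ 6.6  3.7 -6.3]
```

```bash
python3 -m jog '[[5,3.5,-6.3,0,0.6,0.4,-1],[0,0,0,0,0,0,-1]]'; python3 go.py 398 -206 40
```

```text
time_s: 4.65
eef_pos: [399.9, -207.4, 44.5]
ee_rot: [-46.8, 89.8, -43.3]
contact_force: [-0.4, 0.4, 0.8]
grip_width: 0.995
p [ 399.9 -207.4   44.5] F [-0.4  0.4  0.8] w 0.995 t 4.65 j [ -33.   18.  112.   -0.   50. -126.]
rotvec tool [0.1 0.2 0.2] d world [-1.9  1.4 -4.5] d tool [ 4.5  1.5 -1.8] d wanted-tool [ 4.5  1.5 -1.8]
```

Good; close on it.

```bash
python3 -m jog '[[3,1.5,-1.8,0,0,0,-1],[0,0,0,0,0,0,1],[0,0,0,0,0,0,1],[0,0,0,0,0,0,1],[0,0,0,0,0,0,1],[0,0,0,0,0,0,1]]' 40; python3 go.py 398 -206 160
```

```text
time_s: 5.25
eef_pos: [400.4, -204.3, 46.4]
ee_rot: [-6.3, 89.5, -2.9]
contact_force: [-0.7, 22.1, 41.4]
grip_width: 0.148
p [ 400.4 -204.3   46.4] F [-0.7 22.1 41.4] w 0.148 t 5.25 j [ -33.   18.  112.    0.   50. -126.]
rotvec tool [-0.1  0.5  0.1] d world [ -2.4  -1.7 113.6] d tool [-113.6   -1.7   -1.5] d wanted-tool [-113.6   -1.6   -2.5]
```

Run:
```python
from go import *
w=eyes.camera("wrist"); s=eyes.camera("scene")["image"][120:270,130:330]; t=eyes.camera("top")["image"][180:330,290:470]
rep([398,-206,160])
cv2.imwrite("pics/w2.png",np.vstack([np.hstack([cv2.resize(s,(400,300),interpolation=2),cv2.resize(t,(400,300))]),np.hstack([cv2.resize(w["image"],(400,300)),np.zeros((300,400,3),np.uint8)])]))
```

```text
p [ 401.3 -203.    48.2] F [-1.9 18.1 42. ] w 0.002 t 5.4 j [ -33.   17.  112.    1.   50. -126.]
rotvec tool [-0.2  0.7  0. ] d world [ -3.3  -3.  111.8] d tool [-111.8   -2.8   -2.2] d wanted-tool [-111.8   -2.8   -3.5]
```

View pics/w2.png

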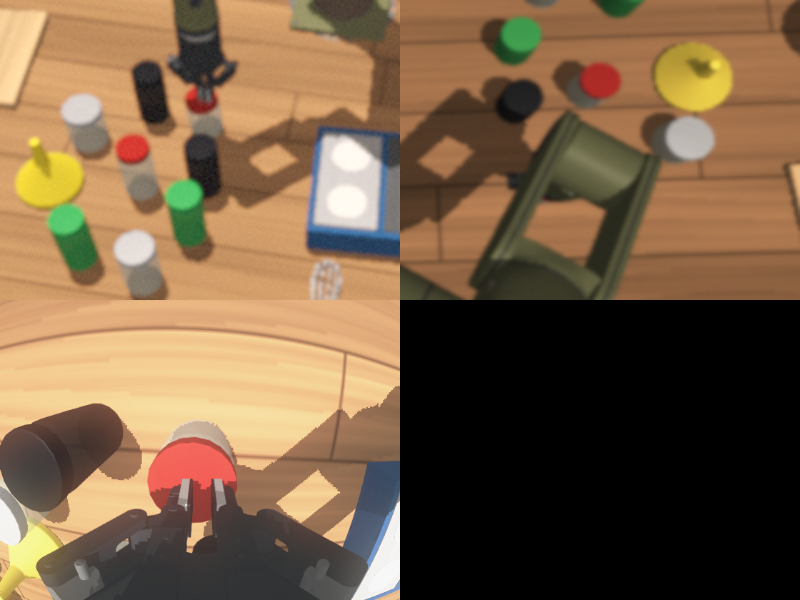

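The picture shows the shut fingers ending on top of the lid, with the lid seen around the tips at (200,480) in the wrist tile, although the TCP reads z≈48. I'll back up and then find out how far the reported height is off.

```bash
python3 -m jog '[[-20,0,0,0,0,0,0.9],[-30,0,0,0,0,0,0.9],[-30,0,0,0,0,0,0.9],[0,0,0,0,0,0,0.9]]'
python3 - <<'E'
from go import *
w=eyes.camera("wrist"); s=eyes.camera("scene")
p,R,st=cur(); rep([398,-206,160])
def pf(c,X):
    q=np.array(c["R"])@np.array(X,float)+np.array(c["t"]); th=np.arctan2(np.hypot(q[0],q[1]),q[2]); f=np.arctan2(q[1],q[0]); return np.round([c["cx"]+c["fx"]*th*np.cos(f),c["cy"]+c["fx"]*th*np.sin(f)],1)
print("TCP in wrist",pf(w,p),"scene",np.round(proj(s,p),1),"scene if +37",np.round(proj(s,p+[0,0,37]),1))
print("lid",pf(w,[398,-206,85]),np.round(proj(s,[398,-206,85]),1))
a=cv2.resize(s["image"][130:200,190:270],(480,420),interpolation=cv2.INTER_CUBIC)
b=w["image"][130:410,140:420]
cv2.imwrite("pics/w3.png",np.hstack([a,cv2.resize(b,(310,420))[:, :310]]))
E
```

```text
time_s: 5.8
eef_pos: [400.5, -201.1, 132.4]
ee_rot: [5.8, 89.3, 9.2]
contact_force: [0.1, -0.2, 0.1]
grip_width: 0.055
p [ 398.2 -199.8  129.4] F [ 0.2 -0.5 -0.8] w 0.048 t 5.9 j [ -33.   11.  106.    1.   63. -126.]
rotvec tool [-0.1  0.5 -0.3] d world [-0.2 -6.2 30.6] d tool [-30.7  -6.1  -0.3] d wanted-tool [-30.6  -6.2  -0.6]
TCP in wrist [285.4 230.3] scene [232.5 160.8] scene if +37 [231.6 153.6]
lid [276.3 207.7] [231.8 168.8]
```

View pics/w3.png

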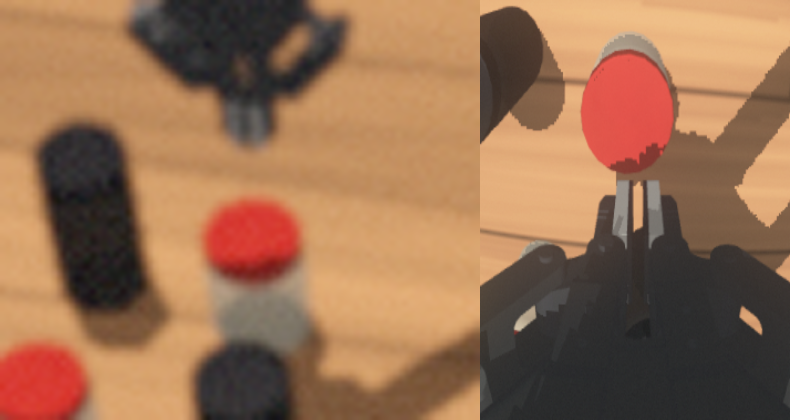

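Scene tip is at (231.2,154.2) and wrist tip at (283,250). Predictions were (232.5,160.8) and (285,230), so the real tips are off from the reported TCP. I'll triangulate the offset.

Run:
```python
from go import *
from scipy.optimize import least_squares
w=eyes.camera("wrist"); s=eyes.camera("scene"); t=eyes.camera("top"); p,R,st=cur()
def pf(c,X):
    q=np.array(c["R"])@np.array(X,float)+np.array(c["t"]); th=np.arctan2(np.hypot(q[0],q[1]),q[2]); f=np.arctan2(q[1],q[0]); return np.array([c["cx"]+c["fx"]*th*np.cos(f),c["cy"]+c["fx"]*th*np.sin(f)])
r=least_squares(lambda X:np.r_[np.array(proj(s,X))-[231.2,154.2],(pf(w,X)-[283,250])/2],p)
print("tip",r.x.round(1),"reported",p.round(1),"diff",(r.x-p).round(1),"res",r.fun.round(1), "tool diff",R.inv().apply(r.x-p).round(1))
o=-np.array(w["R"]).T@np.array(w["t"]); print("cam in tool",R.inv().apply(o-p).round(1))
rep([398,-206,110])
```

```text
tip [ 394.2 -200.4  159.3] reported [ 396.8 -198.9  127.6] diff [-2.6 -1.4 31.7] res [ 0.7 -0.  -0.2  0. ] tool diff [-31.8  -1.   -2.5]
cam in tool [-183.7   -0.9  -70.9]
p [ 396.8 -198.9  127.6] F [-0.1  0.   0.2] w 0.047 t 6.05 j [ -33.   11.  106.    1.   63. -126.]
rotvec tool [-0.1  0.2 -0.4] d world [  1.2  -7.1 -17.6] d tool [17.5 -7.3  0.7] d wanted-tool [17.6 -7.1  0.8]
```

The real tips are about 32–37 mm above the reported TCP (triangulation and lid contact agree), so I use true z ≈ reported + 35. The jar has not moved. I reopen and descend to reported z ≈ 6.

```bash
python3 -m jog '[[0,-6,3,0,0,0,-1],[0,0,0,0,0,0,-1],[0,0,0,0,0,0,-1],[0,0,0,0,0,0,-1],[0,0,0,0,0,0,-1],[0,0,0,0,0,0,-1],[30,0,-2,0,0,0,-1],[30,0,-2,0,0,0,-1],[0,0,0,0,0,0,-1]]'; python3 go.py 400 -205 6
```

```text
time_s: 6.95
eef_pos: [396.2, -204.9, 64.1]
ee_rot: [75.1, 89.5, 78.4]
contact_force: [0.7, 0.8, -0.4]
grip_width: 1.003
p [ 396.2 -204.9   64.1] F [ 0.7  0.8 -0.4] w 1.003 t 6.95 j [ -33.   16.  111.    1.   53. -127.]
rotvec tool [-0.1  0.1 -0.5] d world [  3.8  -0.1 -58.1] d tool [58.1 -0.9  3.7] d wanted-tool [58.1 -0.4  3.8]
```

```bash
python3 -m jog '[[20,0,2,0,0,-0.5,-1],[18,0,0,0,0,0,-1],[0,0,0,0,0,0,-1]]'; python3 go.py 400 -205 6
```

```text
time_s: 7.25
eef_pos: [400.4, -205.8, 27.7]
ee_rot: [-21.8, 89.7, -18.5]
contact_force: [-0.1, 0.0, 0.2]
grip_width: 1.0
p [ 400.4 -205.8   27.7] F [-0.1  0.   0.2] w 1.0 t 7.25 j [ -33.   19.  113.    0.   47. -126.]
rotvec tool [-0.1  0.3  0.1] d world [ -0.4   0.8 -21.7] d tool [21.7  0.9 -0.4] d wanted-tool [21.7  0.8 -0.3]
```

```bash
python3 -m jog '[[12,0,-1,0,0.3,0,-1],[10,0,0,0,0,0,-1],[0,0,0,0,0,0,-1]]'; python3 go.py 400 -205 6
```

```text
time_s: 7.55
eef_pos: [401.9, -207.4, 7.1]
ee_rot: [-54.1, 89.6, -50.7]
contact_force: [-0.4, 0.2, 0.4]
grip_width: 1.004
p [ 401.9 -207.4    7.1] F [-0.4  0.2  0.4] w 1.004 t 7.55 j [ -33.   22.  114.   -0.   44. -126.]
rotvec tool [-0.1  0.2  0.3] d world [-1.9  2.4 -1.1] d tool [ 1.1  2.5 -1.7] d wanted-tool [ 1.1  2.5 -1.7]
```

```bash
python3 -m jog '[[0,2,-2,0,0,0,-1],[0,0,0,0,0,0,-0.5],[0,0,0,0,0,0,0],[0,0,0,0,0,0,0.5],[0,0,0,0,0,0,1],[0,0,0,0,0,0,1],[0,0,0,0,0,0,1]]' 30; python3 go.py 400 -205 6
```

```text
time_s: 8.25
eef_pos: [400.1, -206.2, 8.3]
ee_rot: [-52.6, 89.5, -49.2]
contact_force: [-0.2, 0.4, -2.5]
grip_width: 0.733
p [ 400.1 -206.2    8.3] F [-0.2  0.4 -2.5] w 0.733 t 8.25 j [ -33.   21.  115.   -0.   44. -126.]
rotvec tool [-0.1  0.3  0.4] d world [-0.1  1.2 -2.3] d tool [ 2.3  1.2 -0. ] d wanted-tool [ 2.3  1.2 -0. ]
```

Width 0.733 ≈ 62 mm with the weight felt, so the short jar is held. Lift it and carry it to above the short spot.

```bash
python3 -m jog '[[-20,0,0,0,0,0,1],[-30,0,0,0,0,0,1],[-35,0,0,0,0,0,1],[-35,10,10,0,0,0,1],[0,25,10,0,0,0,1],[0,35,10,0,0,0,1],[0,35,10,0,0,0,1],[0,35,8,0,0,0,1],[0,35,5,0,0,0,1],[0,35,2,0,0,0,1],[0,30,0,0,0,0,1],[0,20,0,0,0,0,1],[0,10,0,0,0,0,1],[0,0,0,0,0,0,1]]'; python3 go.py 465 77 118
```

```text
time_s: 9.65
eef_pos: [437.3, 78.6, 129.4]
ee_rot: [-90.5, 89.9, -87.3]
contact_force: [-0.5, 0.7, -2.7]
grip_width: 0.731
p [437.3  78.6 129.4] F [-0.5  0.7 -2.7] w 0.731 t 9.65 j [  5.  11. 106.  -0.  63. -88.]
rotvec tool [-0.3 -0.   0.1] d world [ 27.7  -1.6 -11.4] d tool [11.4 -3.1 27.6] d wanted-tool [11.4 -3.3 27.6]
```

```bash
python3 -m jog '[[10,-2,14,-0.3,0,0,1],[10,-1,13,0,0,0,1],[0,0,0,0,0,0,1],[0,0,0,0,0,0,1]]'
python3 - <<'E'
from loc import *; from go import rep,cur
rep([465,77,68]); p,R,s=cur()
for n in("scene","top"):
    c=eyes.camera(n); 
    for b in blobs(c,"red",40): print(n,b[0],b[1][4],"as held lid",at_z(c,*b[0],p[2]-8+85).round(1))
E
```

```text
time_s: 10.05
eef_pos: [464.7, 74.1, 108.1]
ee_rot: [-116.5, 89.7, -113.0]
contact_force: [-0.7, 0.3, -2.9]
grip_width: 0.726
p [464.7  74.1 108.1] F [-0.7  0.3 -2.9] w 0.726 t 10.05 j [  4.  14. 105.  -0.  61. -89.]
rotvec tool [-0.1 -0.1  0.3] d world [  0.3   2.9 -40.1] d tool [40.1  3.   0.6] d wanted-tool [40.1  2.8  0.5]
scene [306.6, 176.0] 175 as held lid [468.7  74.6 185.1]
scene [195.7, 194.1] 162 as held lid [ 608.9 -264.5  185.1]
top [379.5, 219.9] 239 as held lid [ 545.9 -276.7  185.1]
```

```bash
python3 -m jog '[[10,2.5,-1.5,0,0,0.3,1],[10,0,0,0,0,0,1],[8,0,0,0,0,0,1],[0,0,0,0,0,0,1],[0,0,0,0,0,0,1]]'; python3 go.py 463.5 77 68
```

```text
time_s: 10.65
eef_pos: [461.2, 76.4, 78.1]
ee_rot: [150.4, 89.8, 153.8]
contact_force: [0.8, 0.6, -3.0]
grip_width: 0.726
p [461.2  76.4  78.1] F [ 0.8  0.6 -3. ] w 0.726 t 10.65 j [  4.  16. 108.   0.  56. -89.]
rotvec tool [-0.1 -0.1 -0.1] d world [  2.3   0.6 -10.1] d tool [10.1  0.4  2.4] d wanted-tool [10.1  0.5  2.3]
```

```bash
python3 -m jog '[[4,0.5,2,0,0,0,1],[3,0,0,0,0,0,1],[3,0,0,0,0,0,1],[0,0,0,0,0,0,1]]'; python3 go.py 463.5 77 60; python3 -m jog '[[2,0,0,0,0,0,1],[2,0,0,0,0,0,1],[2,0,0,0,0,0,1],[0,0,0,0,0,0,1]]'; python3 go.py 463.5 77 60
```

```text
time_s: 11.05
eef_pos: [464.2, 77.3, 67.9]
ee_rot: [123.3, 89.9, 126.8]
contact_force: [-0.6, -0.3, -1.1]
grip_width: 0.73
p [464.2  77.3  67.9] F [-0.6 -0.3 -1.1] w 0.73 t 11.05 j [  4.  17. 108.   0.  55. -89.]
rotvec tool [-0.1 -0.  -0.1] d world [-0.7 -0.3 -7.9] d tool [ 7.9 -0.3 -0.7] d wanted-tool [ 7.9 -0.3 -0.7]
time_s: 11.45
eef_pos: [464.1, 77.3, 62.1]
ee_rot: [109.0, 89.9, 112.4]
contact_force: [-0.7, -0.0, -1.0]
grip_width: 0.729
p [464.1  77.3  62.1] F [-0.7 -0.  -1. ] w 0.729 t 11.45 j [  4.  18. 108.   0.  54. -89.]
rotvec tool [-0.1 -0.  -0.1] d world [-0.6 -0.3 -2.1] d tool [ 2.1 -0.3 -0.6] d wanted-tool [ 2.1 -0.3 -0.6]
```

```bash
python3 -m jog '[[3,0,0,0,0,0,1],[3,0,0,0,0,0,1],[3,0,0,0,0,0,1],[0,0,0,0,0,0,1],[0,0,0,0,0,0,1]]'; python3 go.py 463.5 77 60
```

```text
time_s: 11.95
eef_pos: [464.1, 77.3, 52.5]
ee_rot: [105.5, 89.9, 108.9]
contact_force: [-0.7, 0.0, 1.7]
grip_width: 0.73
p [464.1  77.3  52.5] F [-0.7  0.   1.7] w 0.73 t 11.95 j [  4.  19. 109.   0.  52. -89.]
rotvec tool [-0.1 -0.  -0.1] d world [-0.6 -0.3  7.5] d tool [-7.5 -0.3 -0.6] d wanted-tool [-7.5 -0.3 -0.6]
```

```bash
python3 -m jog '[[-4,0,0,0,0,0,1],[0,0,0,0,0,0,1],[0,0,0,0,0,0,-0.6],[0,0,0,0,0,0,-0.7],[0,0,0,0,0,0,-0.85],[0,0,0,0,0,0,-1],[0,0,0,0,0,0,-1],[0,0,0,0,0,0,-1],[-15,0,0,0,0,0,-1],[-25,0,0,0,0,0,-1],[-35,0,0,0,0,0,-1],[-40,0,0,0,0,0,-1]]'
python3 - <<'E'
from loc import *; from go import rep,cur
rep([465,-100,150])
c=eyes.camera("scene"); cv2.imwrite("pics/s4.png",c["image"])
for b in blobs(c,"red",40): print(b[0],b[1][4],at_z(c,*b[0],135).round(1))
print(finder.look_for("short_jar","scene")[:2])
E
```

```text
time_s: 13.15
eef_pos: [460.4, 76.8, 169.9]
ee_rot: [174.6, 89.3, 178.0]
contact_force: [0.8, 0.0, 0.6]
grip_width: 0.999
p [460.4  76.8 169.9] F [0.8 0.  0.6] w 0.999 t 13.15 j [  4.  10. 100.   0.  70. -89.]
rotvec tool [-0.1 -0.7 -0.1] d world [   4.6 -176.8  -19.9] d tool [  19.8 -176.8   -5.7] d wanted-tool [  19.9 -176.8   -6.2]
[306.7, 185.2] 167 [466.4  78.3 135. ]
[195.8, 194.1] 163 [ 572.5 -283.2  135. ]
[{'bbox': [296.5, 177.1, 318.1, 204.0], 'p': 0.85}]
```

The short jar stands on its spot: lid at scene (306.7,185.2), about 1 mm off. Next, the tall jar.

```bash
python3 -m jog '[[0,-25,5,0,-0.7,0,-1],[0,-40,9,0,0,0,-1],[0,-40,9,0,0,0,-1],[0,-40,9,0,0,0,-1],[0,-40,9,0,0,0,-1],[0,-40,9,0,0,0,-1],[0,-40,9,0,0,0,-1],[0,-40,9,0,0,0,-1],[0,-35,7,0,0,0,-1],[0,-20,2,0,0,0,-1],[0,0,0,0,0,0,-1]]'; python3 go.py 558 -291 31
```

```text
time_s: 14.35
eef_pos: [566.2, -289.0, 168.1]
ee_rot: [25.9, 89.2, 29.5]
contact_force: [0.3, 1.2, -0.5]
grip_width: 1.002
p [ 566.2 -289.   168.1] F [ 0.3  1.2 -0.5] w 1.002 t 14.35 j [ -31.   23.   81.    1.   75. -125.]
rotvec tool [ 0.1  0.7 -0.4] d world [  -8.2   -2.  -137.1] d tool [137.   -2.3 -10.1] d wanted-tool [137.1  -1.5  -8.3]
```

```bash
python3 -m jog '[[0,-2,-8,0,0.7,-0.4,-1],[30,0,0,0,0,0,-1],[30,0,0,0,0,0,-1],[0,0,0,0,0,0,-1]]'
python3 - <<'E'
from loc import *; from go import rep
rep([559,-291,31]); w=eyes.camera("wrist"); cv2.imwrite("pics/w5.png",w["image"])
def pf(c,X):
    q=np.array(c["R"])@np.array(X,float)+np.array(c["t"]); th=np.arctan2(np.hypot(q[0],q[1]),q[2]); f=np.arctan2(q[1],q[0]); return np.array([c["cx"]+c["fx"]*th*np.cos(f),c["cy"]+c["fx"]*th*np.sin(f)]).round(1)
print(pf(w,[557,-291,120]),blobs(w,"red",200))
E
```

```text
time_s: 14.75
eef_pos: [554.9, -286.5, 106.8]
ee_rot: [157.0, 89.8, 160.7]
contact_force: [-1.4, 0.8, -0.5]
grip_width: 1.004
p [ 554.9 -286.5  106.8] F [-1.4  0.8 -0.5] w 1.004 t 14.75 j [ -31.   26.   86.   -0.   68. -125.]
rotvec tool [ 0.3 -0.2 -0.1] d world [  4.1  -4.5 -75.8] d tool [75.8 -4.8  4. ] d wanted-tool [75.8 -4.7  3.8]
[274.9 246.9] [([274.9, 235.9], [223, 200, 100, 64, 3685])]
```

View pics/w5.png

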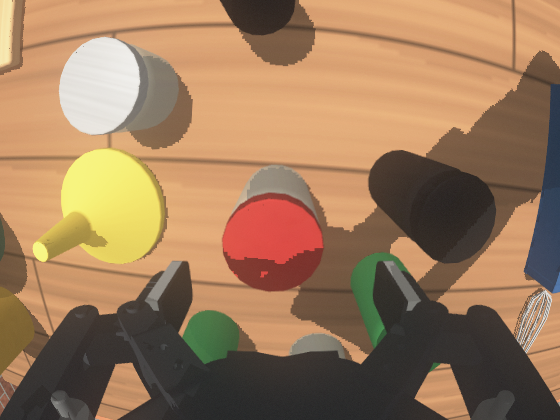

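The wrist view shows the tall red lid centred at (273,242), between the pads at (180,290) and (395,290). The black, green and funnel neighbours are clear of them. Descend.

```bash
python3 -m jog '[[10,-5,3,0,0,0,-1],[20,0,0,0,0,0,-1],[20,0,0,0,0,0,-1],[0,0,0,0,0,0,-1]]'; python3 go.py 558 -291 31
```

```text
time_s: 15.2
eef_pos: [564.0, -292.1, 63.6]
ee_rot: [-40.0, 89.4, -36.0]
contact_force: [-0.9, -0.1, -0.3]
grip_width: 1.002
p [ 564.  -292.1   63.6] F [-0.9 -0.1 -0.3] w 1.002 t 15.2 j [ -31.   28.   89.   -0.   62. -125.]
rotvec tool [0.5 0.4 0.4] d world [ -6.    1.1 -32.6] d tool [32.6  1.8 -6.1] d wanted-tool [32.6  1.5 -5.9]
```

```bash
python3 -m jog '[[10,1,-5,0.4,0.3,0.3,-1],[12,0,0,0,0,0,-1],[10,0,0,0,0,0,-1],[0,0,0,0,0,0,-1]]'; python3 go.py 558 -291 31
```

```text
time_s: 15.6
eef_pos: [561.4, -292.8, 33.1]
ee_rot: [-32.2, 89.5, -28.6]
contact_force: [-0.6, 0.8, -0.5]
grip_width: 0.995
p [ 561.4 -292.8   33.1] F [-0.6  0.8 -0.5] w 0.995 t 15.6 j [ -31.   30.   90.    0.   59. -125.]
rotvec tool [0.1 0.4 0.3] d world [-3.4  1.8 -2.1] d tool [ 2.   2.1 -3.3] d wanted-tool [ 2.1  2.  -3.3]
```

```bash
python3 -m jog '[[2,2,-3,0,0.3,0.3,-1],[0,0,0,0,0,0,-1],[0,0,0,0,0,0,-0.5],[0,0,0,0,0,0,0],[0,0,0,0,0,0,0.5],[0,0,0,0,0,0,1],[0,0,0,0,0,0,1],[0,0,0,0,0,0,1]]' 30; python3 go.py 558 -291 31; python3 -m jog '[[-20,0,0,0,0,0,1],[-35,0,0,0,0,0,1],[-45,0,0,0,0,0,1],[-45,0,0,0,0,0,1],[0,0,0,0,0,0,1],[0,0,0,0,0,0,1]]'; python3 go.py 565 83 180
```

```text
time_s: 16.4
eef_pos: [558.9, -291.7, 31.8]
ee_rot: [-4.3, 89.8, -0.7]
contact_force: [-0.2, -1.2, -0.8]
grip_width: 0.684
p [ 558.9 -291.7   31.8] F [-0.2 -1.2 -0.8] w 0.684 t 16.4 j [ -31.   30.   91.    0.   59. -125.]
rotvec tool [0.1 0.2 0. ] d world [-0.9  0.7 -0.8] d tool [ 0.8  0.8 -0.9] d wanted-tool [ 0.8  0.8 -0.8]
time_s: 17.0
eef_pos: [553.9, -288.6, 175.3]
ee_rot: [135.7, 89.3, 139.3]
contact_force: [-0.1, -0.1, -4.2]
grip_width: 0.687
p [ 553.9 -288.6  175.3] F [-0.1 -0.1 -4.2] w 0.687 t 17.0 j [ -31.   23.   81.    0.   77. -125.]
rotvec tool [ 0.1 -0.5 -0.5] d world [ 11.1 371.6   4.7] d tool [ -1.6 370.2  34.4] d wanted-tool [ -4.7 370.2  33.8]
```

```bash
python3 -m jog '[[0,15,2,0,-0.5,-0.5,1],[0,30,3,0,0,0,1],[0,40,4,0,0,0,1],[0,40,4,0,0,0,1],[0,40,4,0,0,0,1],[0,40,4,0,0,0,1],[0,40,4,0,0,0,1],[0,40,4,0,0,0,1],[0,40,3,0,0,0,1],[0,25,2,0,0,0,1],[0,15,0,0,0,0,1],[0,5,0,0,0,0,1],[0,0,0,0,0,0,1],[0,0,0,0,0,0,1]]'
python3 - <<'E'
from loc import *; from go import rep,cur
rep([565,83,92]); p,R,s=cur(); c=eyes.camera("scene")
for b in blobs(c,"red",40): print(b[0],b[1][4],at_z(c,*b[0],p[2]-32+120).round(1))
E
```

```text
time_s: 18.4
eef_pos: [537.9, 108.8, 146.6]
ee_rot: [165.8, 86.9, 169.4]
contact_force: [-0.6, 0.1, -3.4]
grip_width: 0.685
p [537.9 108.8 146.6] F [-0.6  0.1 -3.4] w 0.685 t 18.4 j [  6.  19.  91.   1.  73. -88.]
rotvec tool [ 0.1 -3.1 -0.8] d world [ 27.1 -25.8 -54.6] d tool [ 52.8 -28.2  28.3] d wanted-tool [ 54.6 -27.4  25.5]
[315.4, 187.6] 130 [553.4 109.6 234.6]
```

```bash
python3 -m jog '[[-2,-14,12,0,-3.1,-0.8,1],[0,-13,12,0,0,0,1],[0,0,0,0,0,0,1],[0,0,0,0,0,0,1]]'; python3 go.py 565 83 112
```

```text
time_s: 18.85
eef_pos: [564.7, 78.2, 147.3]
ee_rot: [-122.8, 89.9, -119.5]
contact_force: [-0.7, -0.2, -3.5]
grip_width: 0.689
p [564.7  78.2 147.3] F [-0.7 -0.2 -3.5] w 0.689 t 18.85 j [  4.  19.  90.  -0.  70. -90.]
rotvec tool [-0.2 -0.   0.1] d world [  0.3   4.8 -35.3] d tool [35.3  4.8  0.6] d wanted-tool [35.3  4.7  0.6]
```

```bash
python3 -m jog '[[10,4.5,0,0,0,0,1],[15,0,0,0,0,0,1],[15,0,0,0,0,0,1],[0,0,0,0,0,0,1],[0,0,0,0,0,0,1]]'
python3 - <<'E'
from loc import *; from go import rep,cur
rep([565,83,82]); p,R,s=cur(); c=eyes.camera("scene")
for b in blobs(c,"red",40): print(b[0],b[1],at_z(c,*b[0],p[2]-32+120).round(1),at_z(c,*b[0],135).round(1))
E
```

```text
time_s: 19.35
eef_pos: [564.6, 83.3, 104.2]
ee_rot: [159.9, 89.8, 163.0]
contact_force: [-0.1, 0.8, -3.5]
grip_width: 0.684
p [564.6  83.3 104.2] F [-0.1  0.8 -3.5] w 0.684 t 19.35 j [  4.  22.  93.   0.  65. -89.]
rotvec tool [-0.4 -0.2 -0.1] d world [  0.4  -0.3 -22.2] d tool [22.2 -0.4  0.5] d wanted-tool [22.2 -0.4  0.4]
[305.6, 200.4] [298, 195, 16, 11, 121] [575.7  84.9 192.2] [532.   83.2 135. ]
```

```bash
python3 - <<'E'
from loc import *; from go import rep,cur
c=eyes.camera("scene")
print(at_z(c,196.5,200.5,120),at_z(c,305.5,205.5,192.2))
E
python3 -m jog '[[8,0,0,0,0,0,1],[8,0,0,0,0,0,1],[0,0,0,0,0,0,1],[0,0,0,0,0,0,1]]'; python3 go.py 565 83 52
```

```text
[ 587.51658584 -278.69290701  120.        ] [595.59365659  87.26513278 192.2       ]
time_s: 19.85
eef_pos: [565.9, 83.7, 88.8]
ee_rot: [65.6, 89.9, 68.8]
contact_force: [0.1, 0.3, -3.6]
grip_width: 0.689
p [565.9  83.7  88.8] F [ 0.1  0.3 -3.6] w 0.689 t 19.85 j [  4.  23.  95.   0.  63. -89.]
rotvec tool [-0.4  0.  -0.1] d world [ -0.9  -0.7 -36.8] d tool [36.8 -0.7 -1. ] d wanted-tool [36.8 -0.6 -0.9]
```

```bash
python3 -m jog '[[3,-0.6,-1,0,0,0,1],[4,0,0,0,0,0,1],[4,0,0,0,0,0,1],[4,0,0,0,0,0,1],[4,0,0,0,0,0,1],[0,0,0,0,0,0,1]]'; python3 go.py 565 83 52;python3 -m jog '[[4,0,0,0,0,0,1],[4,0,0,0,0,0,1],[3,0,0,0,0,0,1],[0,0,0,0,0,0,1],[0,0,0,0,0,0,1]]'; python3 go.py 565 83 52
```

```text
time_s: 20.45
eef_pos: [565.6, 83.0, 69.1]
ee_rot: [31.5, 89.8, 34.6]
contact_force: [0.2, -0.6, -3.8]
grip_width: 0.689
p [565.6  83.   69.1] F [ 0.2 -0.6 -3.8] w 0.689 t 20.45 j [  4.  24.  96.   0.  60. -89.]
rotvec tool [-0.4  0.1 -0.1] d world [ -0.6  -0.  -17.1] d tool [17.1 -0.  -0.6] d wanted-tool [17.1  0.  -0.6]
time_s: 20.95
eef_pos: [565.8, 83.0, 57.4]
ee_rot: [27.3, 89.8, 30.4]
contact_force: [-0.2, 0.4, -1.3]
grip_width: 0.686
p [565.8  83.   57.4] F [-0.2  0.4 -1.3] w 0.686 t 20.95 j [  4.  25.  97.   0.  58. -89.]
rotvec tool [-0.4  0.1 -0.1] d world [-0.8 -0.  -5.4] d tool [ 5.4  0.  -0.8] d wanted-tool [ 5.4  0.  -0.8]
```

```bash
python3 -m jog '[[3,0,0,0,0,0,1],[2,0,0,0,0,0,1],[0,0,0,0,0,0,1],[0,0,0,0,0,0,1]]'; python3 go.py 565 83 50
```

```text
time_s: 21.35
eef_pos: [565.8, 83.0, 52.3]
ee_rot: [25.7, 89.8, 28.8]
contact_force: [-1.2, -0.6, -0.5]
grip_width: 0.687
p [565.8  83.   52.3] F [-1.2 -0.6 -0.5] w 0.687 t 21.35 j [  4.  25.  97.   0.  58. -89.]
rotvec tool [-0.4  0.2 -0.1] d world [-0.8 -0.  -2.3] d tool [ 2.3 -0.  -0.8] d wanted-tool [ 2.3  0.  -0.8]
```

```bash
python3 -m jog '[[2,0,0,0,0,0,1],[0,0,0,0,0,0,1],[0,0,0,0,0,0,1]]'; python3 -m jog '[[0,0,0,0,0,0,-0.6],[0,0,0,0,0,0,-0.7],[0,0,0,0,0,0,-0.85],[0,0,0,0,0,0,-1],[0,0,0,0,0,0,-1],[0,0,0,0,0,0,-1],[-15,0,0,0,0,0,-1],[-25,0,0,0,0,0,-1],[-40,0,0,0,0,0,-1],[-45,0,0,0,0,0,-1],[-30,0,0,0,0,0,-1],[0,-40,0,0,0,0,-1],[0,-45,0,0,0,0,-1],[0,-45,0,0,0,0,-1],[0,-35,0,0,0,0,-1],[0,0,0,0,0,0,-1]]'
python3 - <<'E'
from loc import *; from go import rep
rep([555,245,200])
sp=None
for n in("scene","top"):
    c=eyes.camera(n); cv2.imwrite(f"pics/{n}6.png",c["image"])
    for b in blobs(c,"red",40): print(n,b[0],b[1],"tall",at_z(c,*b[0],140).round(1),"short",at_z(c,*b[0],105).round(1))
a=cv2.imread("pics/scene6.png")[130:280,200:400];b=cv2.imread("pics/top6.png")[180:300,190:350]
cv2.imwrite("pics/v6.png",np.hstack([cv2.resize(a,(400,300),interpolation=2),cv2.resize(b,(400,300),interpolation=2)]))
E
```

```text
time_s: 21.65
eef_pos: [566.0, 83.0, 52.1]
ee_rot: [19.0, 89.8, 22.1]
contact_force: [-0.4, -0.4, -1.0]
grip_width: 0.688
time_s: 23.25
eef_pos: [577.9, -85.7, 214.4]
ee_rot: [-3.2, 89.4, 0.2]
contact_force: [0.4, 0.2, -0.1]
grip_width: 0.999
p [577.9 -85.7 214.4] F [ 0.4  0.2 -0.1] w 0.999 t 23.25 j [ -13.   17.   84.    0.   79. -106.]
rotvec tool [-0.   0.6  0. ] d world [-22.9 330.7 -14.4] d tool [ 14.2 331.5  -3.1] d wanted-tool [ 14.4 331.5  -2.7]
scene [306.5, 190.6] [299, 185, 16, 13, 166] tall [494.   80.9 140. ] short [465.9  79.7 105. ]
scene [304.4, 208.7] [297, 202, 16, 14, 166] tall [570.3  84.  140. ] short [544.7  82.9 105. ]
top [257.4, 218.5] [255, 213, 6, 13, 43] tall [571.1 100.7 140. ] short [577.4 103.1 105. ]
top [268.7, 222.1] [266, 216, 6, 12, 45] tall [558.2  65.  140. ] short [564.2  66.4 105. ]
```

View pics/v6.png

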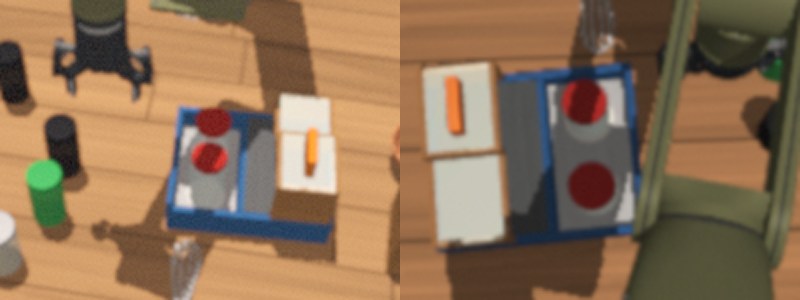

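Both jars stand upright on the platform: tall lid at crop (585,102), short at (591,185). I'll measure centring with a shadow-tolerant mask.

Run:
```python
from loc import *
red=lambda im,h:((h[...,0]<6)|(h[...,0]>172))&(h[...,1]>170)&(im[...,2]>60)
for n,roi in(("scene",(290,180,322,220)),("top",(250,205,285,272))):
    c=eyes.camera(n)
    for b in mask_c(c,roi,red): print(n,b,"tall",at_z(c,*b[0],140).round(1),"short",at_z(c,*b[0],105).round(1))
c=eyes.camera("top")
for l in("tall_jar","short_jar"): print([(d["bbox"],d["p"]) for d in finder.look_for(l,"top")][:3])
```

```text
scene ([306.43, 190.46], 160) tall [493.5  80.6 140. ] short [465.3  79.4 105. ]
scene ([304.25, 208.6], 171) tall [570.   83.4 140. ] short [544.4  82.4 105. ]
top ([263.12, 220.34], 210) tall [564.5  82.6 140. ] short [570.6  84.5 105. ]
top ([266.13, 253.88], 221) tall [457.3  75.6 140. ] short [460.8  77.3 105. ]
[([254.9, 212.2, 276.5, 233.7], 0.86), ([381.4, 165.9, 400.3, 187.0], 0.85), ([375.6, 266.0, 400.6, 288.5], 0.66)]
[([254.8, 244.1, 277.2, 265.3], 0.86)]
```

Top and scene readings agree only with lids at z ≈ 140/105, so the platform is right down. Centring error is ≤ ~2.5 mm for both jars. Now the hood: move above the orange fin at about (555,239).

```bash
python3 -m jog '[[0,20,0,0,0.6,0,-1],[0,40,0,0,0,0,-1],[0,40,0,0,0,0,-1],[0,40,0,0,0,0,-1],[0,40,0,0,0,0,-1],[0,40,0,0,0,0,-1],[0,40,0,0,0,0,-1],[0,35,0,0,0,0,-1],[0,20,0,0,0,0,-1],[0,10,0,0,0,0,-1],[0,0,0,0,0,0,-1]]'; python3 go.py 556 239 133
```

```text
time_s: 24.7
eef_pos: [549.8, 267.9, 214.3]
ee_rot: [87.2, 89.8, 92.0]
contact_force: [-0.6, 0.2, -0.6]
grip_width: 1.002
p [549.8 267.9 214.3] F [-0.6  0.2 -0.6] w 1.002 t 24.7 j [ 22.  20.  80.   0.  81. -73.]
rotvec tool [ 1.2  0.  -0.2] d world [  6.2 -28.9 -81.3] d tool [ 81.2 -29.5   3.8] d wanted-tool [ 81.3 -29.2   4.4]
```

```bash
python3 -m jog '[[0,-20,4,1.2,0,0,-1],[0,-9,0,0,0,0,-1],[0,0,0,0,0,0,-1],[0,0,0,0,0,0,-1]]'
python3 - <<'E'
from loc import *; from go import rep
rep([556,239,133]); w=eyes.camera("wrist"); cv2.imwrite("pics/w7.png",w["image"])
def pf(c,X):
    q=np.array(c["R"])@np.array(X,float)+np.array(c["t"]); th=np.arctan2(np.hypot(q[0],q[1]),q[2]); f=np.arctan2(q[1],q[0]); return np.array([c["cx"]+c["fx"]*th*np.cos(f),c["cy"]+c["fx"]*th*np.sin(f)]).round(1)
print(pf(w,[555,239,199]), [pf(w,[x,239,199]) for x in(520,590)])
E
```

```text
time_s: 25.1
eef_pos: [555.2, 236.7, 214.0]
ee_rot: [123.2, 89.9, 126.7]
contact_force: [-0.6, -0.3, -0.3]
grip_width: 1.001
p [555.2 236.7 214. ] F [-0.6 -0.3 -0.3] w 1.001 t 25.1 j [ 19.  19.  81.   0.  80. -75.]
rotvec tool [ 0.  -0.1 -0.1] d world [  0.8   2.3 -81. ] d tool [81.   2.1  1. ] d wanted-tool [81.   2.2  0.9]
[286.3 226.9] [array([290. , 173.4]), array([283. , 274.7])]
```

View pics/w7.png

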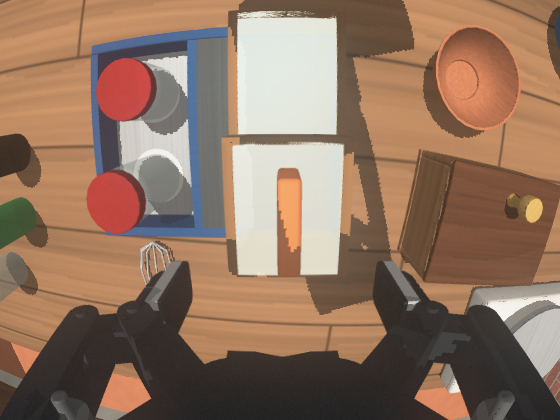

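The wrist view shows the orange fin at (290,168–275), between the open pads, within about 2 mm of the prediction. Both jars are upright in the well. Descend over the fin.

```bash
python3 -m jog '[[20,2,1,0,0,0,-1],[25,0,0,0,0,0,-1],[20,0,0,0,0,0,-1],[0,0,0,0,0,0,-1],[0,0,0,0,0,0,-1]]'; python3 go.py 556 240 133
```

```text
time_s: 25.65
eef_pos: [557.8, 239.3, 149.6]
ee_rot: [47.4, 89.7, 50.8]
contact_force: [0.6, 0.3, 0.1]
grip_width: 0.999
p [557.8 239.3 149.6] F [0.6 0.3 0.1] w 0.999 t 25.65 j [ 19.  22.  86.   0.  72. -74.]
rotvec tool [-0.1  0.2 -0.2] d world [ -1.8   0.7 -16.6] d tool [16.6  0.7 -1.8] d wanted-tool [16.6  0.8 -1.7]
```

```bash
python3 -m jog '[[8,1,-2,0,0,0,-1],[6,0,0,0,0,0,-1],[0,0,0,0,0,0,-1],[0,0,0,0,0,0,-0.3],[0,0,0,0,0,0,0.3],[0,0,0,0,0,0,0.6],[0,0,0,0,0,0,0.6]]' 30; python3 go.py 556 240 135; python3 -m jog '[[0,0,0,0,0,0,0.8],[0,0,0,0,0,0,1],[0,0,0,0,0,0,1],[0,0,0,0,0,0,1]]'; python3 go.py 556 240 135
```

```text
time_s: 26.35
eef_pos: [558.2, 241.5, 138.7]
ee_rot: [29.8, 89.3, 33.2]
contact_force: [-0.7, 0.2, -0.1]
grip_width: 0.328
p [558.2 241.5 138.7] F [-0.7  0.2 -0.1] w 0.328 t 26.35 j [ 19.  22.  87.   0.  70. -74.]
rotvec tool [-0.1  0.6 -0.3] d world [-2.2 -1.5 -3.7] d tool [ 3.6 -1.4 -2.3] d wanted-tool [ 3.7 -1.4 -2.3]
time_s: 26.75
eef_pos: [558.3, 241.5, 138.9]
ee_rot: [28.1, 89.3, 31.6]
contact_force: [0.6, 0.2, -0.2]
grip_width: 0.179
p [558.3 241.5 138.9] F [ 0.6  0.2 -0.2] w 0.179 t 26.75 j [ 19.  22.  87.   0.  70. -74.]
rotvec tool [-0.   0.6 -0.3] d world [-2.3 -1.5 -3.9] d tool [ 3.9 -1.4 -2.5] d wanted-tool [ 3.9 -1.4 -2.4]
```

Width 0.179 ≈ 15 mm: the fin is gripped. Slide it toward shut, in stages.

```bash
python3 -m jog '[[0,-8,0,0,0,0,1],[0,-12,0,0,0,0,1],[0,-15,0,0,0,0,1],[0,-15,0,0,0,0,1],[0,-10,0,0,0,0,1],[0,0,0,0,0,0,1]]'; python3 go.py 565 83 138.5
```

```text
time_s: 27.35
eef_pos: [562.5, 176.4, 138.9]
ee_rot: [29.2, 89.2, 32.7]
contact_force: [0.1, 1.5, -0.3]
grip_width: 0.177
p [562.5 176.4 138.9] F [ 0.1  1.5 -0.3] w 0.177 t 27.35 j [ 13.  21.  89.   0.  69. -80.]
rotvec tool [-0.1  0.7 -0.4] d world [  2.5 -93.4  -0.4] d tool [ -0.3 -93.4  -3.2] d wanted-tool [  0.4 -93.4  -3.3]
```

```bash
python3 -m jog '[[0,-12,0,0,0,0,1],[0,-14,0,0,0,0,1],[0,-14,0,0,0,0,1],[0,-12,0,0,0,0,1],[0,-8,0,0,0,0,1],[0,0,0,0,0,0,1],[0,0,0,0,0,0,1]]'; python3 go.py 568 83 138.5
```

```text
time_s: 28.05
eef_pos: [566.8, 110.4, 138.9]
ee_rot: [28.9, 89.2, 32.3]
contact_force: [0.7, 1.5, 1.2]
grip_width: 0.175
p [566.8 110.4 138.9] F [0.7 1.5 1.2] w 0.175 t 28.05 j [  7.  20.  91.   0.  68. -87.]
rotvec tool [-0.2  0.7 -0.4] d world [  1.2 -27.4  -0.4] d tool [  0.2 -27.4  -0.4] d wanted-tool [  0.4 -27.4  -0.5]
```

```bash
python3 -m jog '[[0,-8,0,0,0,0,1],[0,-8,0,0,0,0,1],[0,-5,0,0,0,0,1],[0,0,0,0,0,0,1]]'; python3 -m jog '[[0,-3,0,0,0,0,1],[0,-3,0,0,0,0,1],[0,0,0,0,0,0,1]]';python3 -m jog '[[0,-2,0,0,0,0,1],[0,-2,0,0,0,0,1],[0,0,0,0,0,0,1]]'
```

```text
time_s: 28.45
eef_pos: [568.2, 88.7, 138.9]
ee_rot: [28.5, 89.2, 31.9]
contact_force: [0.8, -0.0, 0.3]
grip_width: 0.18
time_s: 28.75
eef_pos: [568.6, 83.7, 138.9]
ee_rot: [36.4, 89.1, 39.8]
contact_force: [1.0, 0.9, 1.4]
grip_width: 0.178
time_s: 29.05
eef_pos: [568.6, 84.1, 138.9]
ee_rot: [51.6, 88.8, 55.0]
contact_force: [0.6, -1.1, 1.1]
grip_width: 0.178
```

```bash
python3 -m jog '[[0,-5,0,0,0,0,1],[0,-5,0,0,0,0,1],[0,-5,0,0,0,0,1]]'; python3 go.py 568 83 138.9
```

```text
time_s: 29.35
eef_pos: [568.5, 85.2, 138.9]
ee_rot: [72.7, 87.3, 76.1]
contact_force: [0.1, 17.1, 1.2]
grip_width: 0.18
p [568.5  85.2 138.9] F [ 0.1 17.1  1.2] w 0.18 t 29.35 j [  2.  20.  91.   3.  68. -92.]
rotvec tool [-0.1  0.8 -2.5] d world [-0.5 -2.2  0. ] d tool [-0.1 -2.1 -0.6] d wanted-tool [-0.  -2.1 -0.6]
```

Firm stop at y ≈ 84 (17 N), where the shut position should be. Relax the tilt, let go, and rise straight up.

```bash
python3 -m jog '[[0,0,0,0,0.8,-2.5,1],[0,0,0,0,0,0,1]]'; python3 -m jog '[[0,0,0,0,0,0,0.6],[0,0,0,0,0,0,0.2],[0,0,0,0,0,0,-0.4],[0,0,0,0,0,0,-1],[0,0,0,0,0,0,-1],[0,0,0,0,0,0,-1],[-15,0,0,0,0,0,-1],[-25,0,0,0,0,0,-1],[-35,0,0,0,0,0,-1],[-30,0,0,0,0,0,-1],[0,-35,0,0,0,0,-1],[0,-45,0,0,0,0,-1],[0,-45,0,0,0,0,-1],[0,-45,0,0,0,0,-1],[0,-45,0,0,0,0,-1],[0,-30,0,0,0,0,-1],[0,0,0,0,0,0,-1]]'
python3 - <<'E'
from loc import *; from go import rep
rep([568,83,200])
for n in("scene","top"):
    c=eyes.camera(n); cv2.imwrite(f"pics/{n}8.png",c["image"])
    fin=lambda im,h:(h[...,0]<16)&(h[...,1]>175)&(im[...,2]>170)
    for b in mask_c(c,(245,180,320,260),fin): print(n,"fin",b,at_z(c,*b[0],199).round(1))
c0=eyes.camera("top")
print("rim corners px",[np.round(proj(c0,np.array([512.9,80,z])+x*np.array([.998,.061,0])+y*np.array([-.061,.998,0])),1).tolist() for x,y,z in((113,50,154),(113,-50,154),(-113,50,119),(-113,-50,119))])
a=cv2.imread("pics/scene8.png")[140:290,200:400];b=cv2.imread("pics/top8.png")[180:300,190:350]
cv2.imwrite("pics/v8.png",np.hstack([cv2.resize(a,(400,300),interpolation=2),cv2.resize(b,(400,300),interpolation=2)]))
E
```

```text
time_s: 29.55
eef_pos: [567.7, 85.6, 138.8]
ee_rot: [177.9, 89.9, -178.7]
contact_force: [-0.7, 0.7, 1.6]
grip_width: 0.18
time_s: 31.25
eef_pos: [583.4, -171.1, 247.7]
ee_rot: [-90.8, 89.8, -87.2]
contact_force: [0.0, 1.0, -0.6]
grip_width: 0.998
p [ 583.4 -171.1  247.7] F [ 0.   1.  -0.6] w 0.998 t 31.25 j [ -20.   18.   77.   -0.   85. -114.]
rotvec tool [ 0.1 -0.   0.2] d world [-15.4 254.1 -47.7] d tool [ 46.9 254.7   0.4] d wanted-tool [4.770e+01 2.545e+02 2.000e-01]
top fin ([261.59, 216.91], 68) [564.9  83.9 199. ]
rim corners px [[245.5, 202.2], [276.7, 199.2], [252.0, 274.1], [283.4, 271.1]]
```

View pics/v8.png

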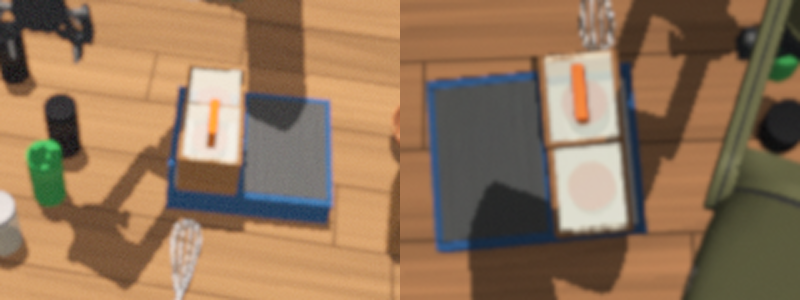

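The picture shows the hood over the well: fin at crop (580,93), pink lids seen through both ceilings at (585,105) and (592,187), everything else in place. The fin is at (564.9,83.9), within ~1 mm of the shut position. The TCP moved back ~1.5 mm while I relaxed, so I'll make one confirming push from behind the fin with shut fingers.

```bash
python3 -m jog '[[0,20,0,0,0,0,1],[0,40,0,0,0,0,1],[0,45,0,0,0,0,1],[0,45,0,0,0,0,1],[0,45,0,0,0,0,1],[0,45,0,0,0,0,1],[0,35,0,0,0,0,1],[0,15,0,0,0,0,1],[0,5,0,0,0,0,1],[0,0,0,0,0,0,1]]'; python3 go.py 566 118 144
```

```text
time_s: 32.4
eef_pos: [554.7, 155.6, 248.6]
ee_rot: [96.4, 89.6, 101.2]
contact_force: [-0.7, -1.3, -0.2]
grip_width: 0.005
p [554.7 155.6 248.6] F [-0.7 -1.3 -0.2] w 0.005 t 32.4 j [ 11.  16.  81.   0.  84. -84.]
rotvec tool [ 1.4 -0.  -0.4] d world [  11.3  -37.6 -104.6] d tool [104.4 -39.1   8.1] d wanted-tool [104.6 -38.2   8.9]
```

```bash
python3 -m jog '[[0,-15,9,1.4,0,-0.4,1],[0,-8,0,0,0,0,1],[30,0,0,0,0,0,1],[35,0,0,0,0,0,1],[25,0,0,0,0,0,1],[12,0,0,0,0,0,1],[0,0,0,0,0,0,1],[0,0,0,0,0,0,1]]'; python3 go.py 566 108 142
```

```text
time_s: 33.2
eef_pos: [570.7, 120.1, 146.1]
ee_rot: [-44.8, 89.6, -42.1]
contact_force: [0.2, 0.4, -0.4]
grip_width: -0.001
p [570.7 120.1 146.1] F [ 0.2  0.4 -0.4] w -0.001 t 33.2 j [  8.  20.  89.  -0.  70. -85.]
rotvec tool [-0.8  0.3  0.3] d world [ -4.7 -12.1  -4.1] d tool [  4.1 -11.8  -5.2] d wanted-tool [  4.1 -11.8  -5.4]
```

```bash
for i in 1 ; do python3 -m jog '[[0,-5,0,0,0,0,1],[0,-4,0,0,0,0,1],[0,0,0,0,0,0,1]]'; python3 -m jog '[[0,-3,0,0,0,0,1],[0,-3,0,0,0,0,1]]'; python3 -m jog '[[0,-3,0,0,0,0,1],[0,-3,0,0,0,0,1]]'; done
```

```text
time_s: 33.5
eef_pos: [573.9, 109.8, 149.6]
ee_rot: [-23.7, 89.3, -21.0]
contact_force: [-0.4, -0.4, 0.2]
grip_width: 0.003
time_s: 33.7
eef_pos: [575.0, 104.3, 151.1]
ee_rot: [-15.0, 89.2, -12.3]
contact_force: [0.1, 1.4, 0.4]
grip_width: 0.005
time_s: 33.9
eef_pos: [575.0, 103.3, 151.3]
ee_rot: [22.5, 89.1, 25.1]
contact_force: [0.1, 11.6, -2.0]
grip_width: -0.001
```

Contact came at y ≈ 104 and force rose to 11.6 N within 1 mm, so the hood is on its stop. Back off, retreat and do a final check.

```bash
python3 -m jog '[[0,12,0,0,0,0,1],[0,15,0,0,0,0,1],[-25,0,0,0,0,0,1],[-40,0,0,0,0,0,1],[-45,0,0,0,0,0,1],[0,40,0,0,0,0,1],[0,45,0,0,0,0,1],[0,45,0,0,0,0,1],[0,45,0,0,0,0,1],[0,0,0,0,0,0,1],[0,0,0,0,0,0,1]]'
python3 - <<'E'
from loc import *; from go import rep
rep([566,83,200])
C={}
for n in("scene","top"):
    C[n]=eyes.camera(n); cv2.imwrite(f"pics/{n}9.png",C[n]["image"])
for b in mask_c(C["top"],(245,200,290,250),lambda im,h:(h[...,0]<16)&(h[...,1]>175)&(im[...,2]>170)): print("fin",b,at_z(C["top"],*b[0],199).round(1))
a=C["scene"]["image"][140:290,140:380]; b=C["top"]["image"][140:300,190:450]
cv2.imwrite("pics/v9.png",np.hstack([cv2.resize(a,(400,300),interpolation=2),cv2.resize(b,(400,300),interpolation=2)]))
E
```

```text
time_s: 35.0
eef_pos: [563.0, 317.6, 267.0]
ee_rot: [4.9, 89.0, 7.6]
contact_force: [-0.5, -0.5, -0.2]
grip_width: 0.0
p [563.  317.6 267. ] F [-0.5 -0.5 -0.2] w 0.0 t 35.0 j [ 26.  20.  71.  -0.  88. -67.]
rotvec tool [-0.8  1.  -0.1] d world [   3.  -234.6  -67. ] d tool [  66.5 -234.6   -9.3] d wanted-tool [  67.  -234.4  -11.3]
fin ([262.26, 216.97], 70) [564.6  81.8 199. ]
```

View pics/v9.png

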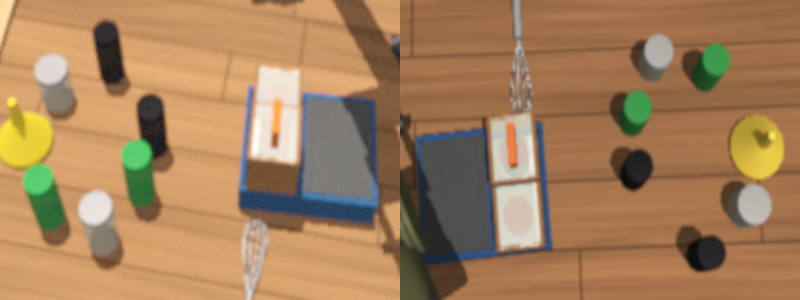

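The hood is shut with its fin at crop (512,145). Both pink lids show through it at (515,160) and (517,215). Jars, whisk and funnel are undisturbed and the arm is clear. I hand the job in.

```bash
python3 -c "
from workcell import arm
print(arm.finish_job())"
```

```text
the job is handed in; nothing more can be done
None
```

Both red-lidded jars are upright on their own spots, with the short jar placed first. The hood is shut over them and the arm is clear. I handed the job in at about 35 s; no verdict is reported.

**Centring:** before the hood closed, the short jar was about 1 mm and the tall jar about 2–2.5 mm off its spot, with the cameras good to about 2 mm.

**Platform:** the lid heights in both cameras fit a platform that is right down.

**Hood:** a confirming push moved it no more than about 1 mm before force rose to 11.6 N. The fin ends at about y = 82 mm, against roughly 83 expected.

**Bystanders:** those in the last picture, the ones around the pick area, look unmoved. The bowl and the flap box were not in it.

**What went wrong or disagreed:**
- **First grasp of the short jar:** the real fingertips sit about 35 mm higher than the reported tool point. The fingers therefore closed on top of the lid and pressed with about 42 N at the wrist. By the picture it was the fingertips that pressed, not the gripper's body, and the jar did not move. I corrected for the offset afterwards.
- **Hood travel:** I measured about 156 mm to the stop rather than the 165 mm of a fully open hood. It seems to have started slightly less than fully open.

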